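# Stop the balance slab from rocking

### The job

The stone slab under the balance rocks. Press down with the fingertips on its corners, one after another, until you find the one that gives, then press that corner's red shim lever all the way down flat, and press on the same corner once more, just as firmly, to check that it no longer gives. Leave the other three levers up, do not shift or lift the slab, leave the balance and the glassware alone, and finish clear of everything.

Things in the scene. Friction and masses are not known exactly. Their poses are not given: they have to be found in the camera images.
- slab_base: grey steel base plate, 230 x 316 x 8 mm, fixed on the bench; origin at the centre of its underside, x away from the robot, y left (within about 0.2 rad). On it a 28 mm square rubber rest at the centre and a 22 mm one under each corner (78 mm in x, 85 mm in y from the centre) carry the slab; one corner rest, unseen, is 3.6 mm too low, so the slab does not bear on it
- slab: white marble balance slab, 190 x 230 x 25 mm, about 2.9 kg, loose on its rests; underside 30 mm and top 55 mm above the bench; origin at the centre of its underside, axes as the base's. A push of 5 to 8 N down on the top over the loose corner tips the slab until that corner has sunk by 3 to 4 mm, and it comes back when let go; the other three corners stay firm
- corner_near_left (a point): point on the slab's top face right over the near left corner rest (near = towards the robot; 17 mm in x and 30 mm in y in from the slab's edges): press straight down here, within 10 mm
- corner_near_right (a point): point on the slab's top face right over the near right corner rest (near = towards the robot; 17 mm in x and 30 mm in y in from the slab's edges): press straight down here, within 10 mm
- corner_far_left (a point): point on the slab's top face right over the far left corner rest (near = towards the robot; 17 mm in x and 30 mm in y in from the slab's edges): press straight down here, within 10 mm
- corner_far_right (a point): point on the slab's top face right over the far right corner rest (near = towards the robot; 17 mm in x and 30 mm in y in from the slab's edges): press straight down here, within 10 mm
- shim_near_left (a joint): shim lever of the near left corner, rad: 0 fully raised (52 degrees), 0.9 pressed down flat (its stop); starts at 0 to 0.2. It turns a steel cam under the slab beside that corner, which takes up the gap there when the lever lies flat to within 0.5 mm (at a firm corner there is nothing to take up). Friction, 0.12 N m, holds it where it is left; 4 to 10 N on the pad moves it
- shim_near_right (a joint): shim lever of the near right corner, rad: 0 fully raised (52 degrees), 0.9 pressed down flat (its stop); starts at 0 to 0.2. It turns a steel cam under the slab beside that corner, which takes up the gap there when the lever lies flat to within 0.5 mm (at a firm corner there is nothing to take up). Friction, 0.12 N m, holds it where it is left; 4 to 10 N on the pad moves it
- shim_far_left (a joint): shim lever of the far left corner, rad: 0 fully raised (52 degrees), 0.9 pressed down flat (its stop); starts at 0 to 0.2. It turns a steel cam under the slab beside that corner, which takes up the gap there when the lever lies flat to within 0.5 mm (at a firm corner there is nothing to take up). Friction, 0.12 N m, holds it where it is left; 4 to 10 N on the pad moves it
- shim_far_right (a joint): shim lever of the far right corner, rad: 0 fully raised (52 degrees), 0.9 pressed down flat (its stop); starts at 0 to 0.2. It turns a steel cam under the slab beside that corner, which takes up the gap there when the lever lies flat to within 0.5 mm (at a firm corner there is nothing to take up). Friction, 0.12 N m, holds it where it is left; 4 to 10 N on the pad moves it
- pad_near_left (a point): centre of the top face of the red thumb pad (28 x 16 x 8 mm) on the near left lever, moving with it. Lever pivot: -70 mm in the base's x, 141 mm in y, 13 mm above the bench; the pad is 46 mm from it towards +x. Raised it is 45 to 52 mm above the bench, flat 17 mm. Pressing straight down where the pad's centre is at the start, to 17 mm, lays it flat
- pad_near_right (a point): centre of the top face of the red thumb pad (28 x 16 x 8 mm) on the near right lever, moving with it. Lever pivot: -70 mm in the base's x, -141 mm in y, 13 mm above the bench; the pad is 46 mm from it towards +x. Raised it is 45 to 52 mm above the bench, flat 17 mm. Pressing straight down where the pad's centre is at the start, to 17 mm, lays it flat
- pad_far_left (a point): centre of the top face of the red thumb pad (28 x 16 x 8 mm) on the far left lever, moving with it. Lever pivot: 70 mm in the base's x, 141 mm in y, 13 mm above the bench; the pad is 46 mm from it towards -x. Raised it is 45 to 52 mm above the bench, flat 17 mm. Pressing straight down where the pad's centre is at the start, to 17 mm, lays it flat
- pad_far_right (a point): centre of the top face of the red thumb pad (28 x 16 x 8 mm) on the far right lever, moving with it. Lever pivot: 70 mm in the base's x, -141 mm in y, 13 mm above the bench; the pad is 46 mm from it towards -x. Raised it is 45 to 52 mm above the bench, flat 17 mm. Pressing straight down where the pad's centre is at the start, to 17 mm, lays it flat
- balance: compact white laboratory balance with a round steel pan, 120 x 100 x 34 mm, standing on the middle of the slab (top of pan 89 mm above the bench); origin at the centre of its underside. Leave it
- weight: steel 100 g check weight, 25 mm diameter, 37 mm tall, on the balance's pan; origin at its underside. Leave it
- beaker: glass beaker, 68 mm diameter, 92 mm tall, left of the base; origin at its underside. Leave it
- flask: clear glass conical flask, 80 mm diameter, 110 mm tall, to the right of the base; origin at its underside. Leave it
- cylinder: glass measuring cylinder on a blue foot, foot 66 mm, tube 31 mm, 152 mm tall, left of the base; origin at its underside. Leave it
- reagent: amber reagent jar with black cap, 62 mm diameter, 125 mm tall, right of the base; origin at its underside. Leave it
- spatula: thin steel laboratory spatula, 180 x 13 x 4 mm, lying on the bench to the left; origin at the middle of its underside. Leave it

How it is judged:
By the outcome, as a careful person would: the job done as asked, in the order asked, and still so for the second after the job is handed in, with the robot touching nothing.
It also fails if it takes over 66 s, if anything falls off the work surface, if the arm or the gripper's body presses on something with over 40 N, if the wrist force passes 120 N, or if a joint passes its speed limit or range.

### The arm

A 6-joint arm with a two-finger parallel gripper is mounted at the origin on the work surface. World frame = base frame: x ahead of the robot, y to its left, z up, the work surface at z = 0. Lengths are in m, angles in degrees, forces in N, time in s.
With the tool pointing down it reaches from about 0.425 to 1.125 m from the base axis. Payload 14.9 kg.
Tool frame: the origin (TCP) lies at the very end of the fingers, on their centre line; the grasp point (between the pads) lies 19 mm behind it; y points along the fingers, z is the direction in which the jaws open and shut, and the axes are right-handed (so a half turn about y gives the same grasp; the last joint's range is limited). The gripper opens to 91 mm and grips with 3 to 60 N. Pads are 32 mm wide; open, the fingers measure 118 mm over their backs; the gripper's body (76 mm by 178 mm) begins 60 mm behind the grasp point.
Start: joints at [-69.861, 21.709, 99.362, -0, 58.929, -1.908], TCP at [0.263, -0.649, 0.214] pointing down, gripper open.
Joint ranges: [-158.91, 158.91], [-42.39, 125.64], [0.06, 152.35], [-60.88, 240.88], [17.5, 164.5], [-176.32, 176.32]. Speed limits (degrees/s): [108.29, 108.29, 136.94, 180, 180, 180].

### API

Orientations are given as [roll, pitch, yaw] about the fixed x, y, z axes, in that order (R = Rz(yaw) Ry(pitch) Rx(roll)).
In Python, from cell import state, capture, sign_off, look_for, outline_of gives the robot as it stands. The module is installed in compiled form; this text tells all that it offers.
- The arm moves only by the tool jog_arm, never from a script. Its arguments are lists of equal length, an entry for each row: "linear": the shift along the tool's x, y, z in cm, a list of three; "rot": the turn, a rotation vector about the tool's x, y, z in rad, a list of three. A call has exactly 10 rows; each row shifts and turns the commanded pose from where the row before left it, along the tool's axes as they then stand; what a row does not reach is not made up. A row lasts 1/12 s, in which the tool goes at most 41.7 mm and 7.16 degrees, less where a joint would pass 70% of its speed; a pose out of reach is approached as far as the arm can. A call is refused whole if a number of a shift passes 4.17 or a number of a turn 0.125, either way. A call with a gripper value outside its range is refused whole. "hand" is the opening, from 0 (shut) to 1 (fully open), set as the call begins (left out, the last holds). The fingers move at their own pace and stop on an object; the grip force is fixed at half the most. Time passes only in rows, so rows that do not move let the fingers close, or fill a call up. It gives the time, the measured TCP pose, the force and the opening at its end, in the units of the state.
- state(): the state, without advancing time (a new reading comes with each control period).
- capture(name): name is "scene" or "side" or "wrist"; returns a dict with "img" (384x512x3 uint8, red, green, blue), "fx", "fy", "cx", "cy" (pixels), "k1" (the pictures are not rectified: a ray, as slopes to the right and down, at radius r is drawn at 1 + k1 r^2 times it, then the intrinsics apply), "view" (4x4, takes a point from world to camera coordinates). Camera axes: x right, y down, z forward; pixel columns grow to the right and rows downward; lengths in m; the calibration is good to about 2 mm. A picture is of the moment at which its call begins. There is no depth.
- sign_off(): hands the job in, once; it reports no verdict.
Trained networks look in a picture, given as the dict that the camera call returned (one of the last four; its "shot" number tells which), for a name from the list of things; names that differ only in an ending like _2 or _b are one class to them, and where a whole thing is asked for, a point or a joint stands for the part that bears it (a point fixed in the world has none). Each returns a list of dicts, best first, with "conf" (0 to 1); they miss things now and then, are a little off and sometimes report something else, mostly with a low value. They report only what shows in the picture. A call takes as long as a camera call.
- look_for(target, picture): "point" ([x, y, z] in m, in world coordinates, good to about 4 mm: the middle of the surface that is visible of it).
- outline_of(target, picture): "mask" (384x512 bool, what is visible of it).
The state is a dict: "time": time; "joint_pos": joint angles; "qvel": joint speeds; "effort": joint torques, N m; "eef_pos": TCP position; "orientation": TCP orientation; "wrist_force": force on the tool from outside, world axes, zero at the start; "moment": the same for the moment, N m; "finger_gap": opening from 0.0 (shut) to 1.0 (fully open).
Only numpy, scipy, OpenCV 4.12 (cv2) and the standard library are available. Lean on these libraries where they do the work, as an engineer would, in place of code of your own. Each camera call takes 0.05 s, during which the arm holds its last target.

## Working session

There is one attempt and no reset: what is moved stays moved. The work goes in short steps, Python scripts to look and compute and a tool call to move; the robot and the scene stay as the last step left them, time stands still between calls to the robot, and variables do not carry over. Pictures are saved under pics/ and viewed, and the job is handed in when it is done.

Besides the shell and the picture viewer there is one more tool, called by a JSON object that holds its "api" and its "payload", one argument or row to a line. jog_arm: Moves the arm, as the interface text tells. Its arguments: {"type":"object","properties":{"linear":{"type":"array"},"rot":{"type":"array"},"hand":{"type":"number"}},"required":["linear","rot"]}

```bash
mkdir -p pics; ls; python3 - <<'E'
from cell import *
import cv2,numpy as np
print(state())
for n in ["scene","side","wrist"]:
    c=capture(n); cv2.imwrite(f"pics/{n}0.png",cv2.cvtColor(c["img"],cv2.COLOR_RGB2BGR))
    print(n,c["shot"],c["fx"],c["fy"],c["cx"],c["cy"],c["k1"],c["view"].tolist() if hasattr(c["view"],'tolist') else c["view"])
E
```

```text
pics
{'time': 0.0, 'joint_pos': array([-6.98611011e+01,  2.17361029e+01,  9.93966770e+01,  1.09007160e-03,
        5.89277458e+01, -1.90765835e+00]), 'qvel': array([ 0.04492216,  0.12834536, -0.07387681,  0.00863913, -0.02415902,
        0.0209214 ]), 'effort': array([-3.55959455e-03, -7.63715672e+01, -4.34372556e+01,  6.49095140e-02,
        4.24318691e-02, -1.76093840e-04]), 'eef_pos': array([ 0.26261609, -0.6484385 ,  0.21330846]), 'orientation': array([-9.00604611e+01,  2.94737935e-03, -1.57954007e+02]), 'wrist_force': array([-0.06731676,  0.24708855, -0.1228825 ]), 'moment': array([ 0.00493681,  0.01420589, -0.00806631]), 'finger_gap': 0.9988307762020918}
scene 1 366.47783681337785 366.47783681337785 258.35705762282095 188.40496299884103 -0.09888944521993247 [[0.577597689761852, 0.8163178271218449, 0.002472631157415834, -0.42244462437568475], [0.5462937951313281, -0.3842839143847855, -0.7442371682105893, -0.21778746639647797], [-0.6065838756369817, 0.431220452052284, -0.6679108649730455, 1.4407455854157356], [0.0, 0.0, 0.0, 1.0]]
side 2 383.038717311674 383.038717311674 258.8527562490334 188.43428965837276 0.02258905404346911 [[-0.7873057175483374, -0.6160445816265275, -0.02527410857565907, 0.5073227410054395], [-0.2828683401783762, 0.39732195754200134, -0.8729952830226073, 0.19833025383664743], [0.5478459721860043, -0.6801649325741428, -0.4870733571608934, 0.6564616714081045], [0.0, 0.0, 0.0, 1.0]]
wrist 3 295.7828434201659 295.7828434201659 259.4815518064449 194.23404564275464 0.0014421148603257585 [[0.3738473278710497, -0.9274900280140617, -0.0006506751513051085, -0.699485735868665], [-0.8991068957821053, -0.3625788664043129, 0.24524142307944508, -0.026593643272811444], [-0.22769489542092036, -0.09109782418609155, -0.9694618203043469, 0.39079249897268703], [0.0, 0.0, 0.0, 1.0]]
```

View pics/scene0.png

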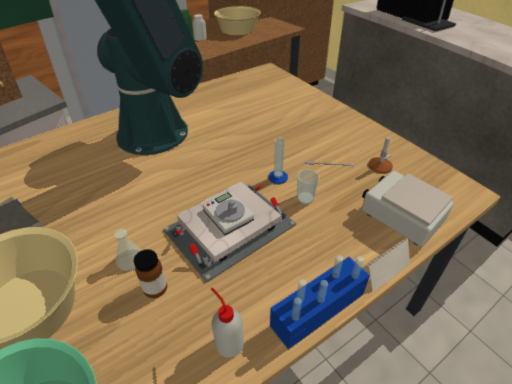

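View pics/side0.png

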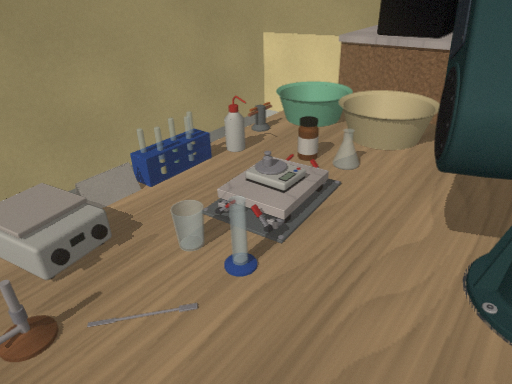

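View pics/wrist0.png

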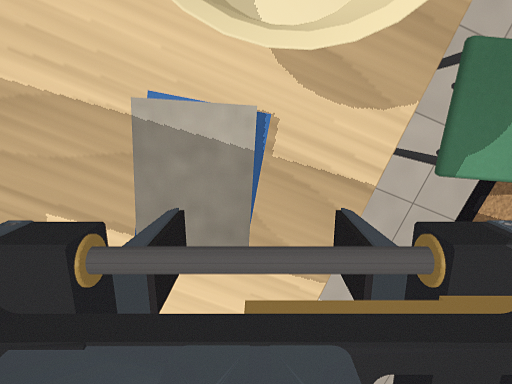

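```bash
cat > h.py <<'E'
import numpy as np,cv2
from cell import *
def K(c): return np.array([[c["fx"],0,c["cx"]],[0,c["fy"],c["cy"]],[0,0,1.]])
def proj(c,P):
    P=np.atleast_2d(P).astype(float); V=np.array(c["view"])
    q=P@V[:3,:3].T+V[:3,3]; s=q[:,:2]/q[:,2:]; r2=(s**2).sum(1,keepdims=True)
    s=s*(1+c["k1"]*r2); return s*[c["fx"],c["fy"]]+[c["cx"],c["cy"]]
def ray(c,uv):
    uv=np.atleast_2d(uv).astype(float); d=(uv-[c["cx"],c["cy"]])/[c["fx"],c["fy"]]
    s=d.copy()
    for _ in range(20): s=d/(1+c["k1"]*(s**2).sum(1,keepdims=True))
    V=np.array(c["view"]); R=V[:3,:3]; o=-R.T@V[:3,3]
    return o,np.c_[s,np.ones(len(s))]@R
def onz(c,uv,z):
    o,d=ray(c,uv); return o+d*((z-o[2])/d[:,2])[:,None]
def save(c,name): cv2.imwrite(f"pics/{name}.png",cv2.cvtColor(c["img"],cv2.COLOR_RGB2BGR))
E
python3 - <<'E'
from h import *
for n in ["scene","side"]:
    c=capture(n)
    for t in ["slab","slab_base","balance","weight","beaker","flask","cylinder","reagent","spatula","pad_near_left","pad_near_right","pad_far_left","pad_far_right"]:
        r=look_for(t,c)
        print(n,t,[(np.round(d["point"],3).tolist(),round(d["conf"],2)) for d in r[:5]])
    for t in ["slab","slab_base"]:
        r=outline_of(t,c)
        if r:
            m=r[0]["mask"]; np.save(f"{n}_{t}.npy",m); print(t,r[0]["conf"],m.sum())
    np.save(f"{n}.npy",c,allow_pickle=True)
print(state()["time"])
E
```

```text
scene slab [([0.636, -0.052, 0.054], 0.8)]
scene slab_base [([0.683, -0.116, 0.011], 0.91), ([0.642, -0.053, 0.056], 0.63)]
scene balance [([0.622, -0.024, 0.08], 0.72)]
scene weight [([0.628, -0.012, 0.114], 0.61)]
scene beaker [([0.641, 0.243, 0.062], 0.84)]
scene flask [([0.561, -0.303, 0.055], 0.77), ([0.669, -0.148, 0.033], 0.29), ([0.547, -0.159, 0.019], 0.23)]
scene cylinder [([0.509, 0.232, 0.062], 0.85)]
scene reagent [([0.691, -0.277, 0.097], 0.83), ([0.64, 0.244, 0.064], 0.75)]
scene spatula [([0.64, 0.244, 0.063], 0.73)]
scene pad_near_left [([0.672, -0.148, 0.034], 0.37)]
scene pad_near_right [([0.545, -0.16, 0.016], 0.4)]
scene pad_far_left [([0.548, -0.153, 0.021], 0.52), ([0.643, 0.129, 0.038], 0.44)]
scene pad_far_right [([0.676, -0.149, 0.03], 0.61)]
slab 0.71 3198
slab_base 0.79 2529
side slab [([0.551, 0.054, 0.051], 0.61)]
side slab_base [([0.519, 0.104, 0.004], 0.87)]
side balance [([0.583, 0.013, 0.081], 0.89)]
side weight [([0.621, -0.005, 0.107], 0.48)]
side beaker [([0.619, 0.263, 0.064], 0.8)]
side flask [([0.537, -0.277, 0.039], 0.56)]
side cylinder [([0.49, 0.252, 0.065], 0.55)]
side reagent [([0.658, -0.251, 0.072], 0.91), ([0.57, -0.15, 0.057], 0.15)]
side spatula [([0.548, 0.437, 0.003], 0.63), ([0.66, 0.138, 0.025], 0.56)]
side pad_near_left [([0.53, 0.129, 0.032], 0.68)]
side pad_near_right [([0.531, 0.131, 0.031], 0.4)]
side pad_far_left [([0.655, 0.139, 0.024], 0.61), ([0.583, 0.012, 0.076], 0.32)]
side pad_far_right []
slab 0.8 2633
slab_base 0.68 2313
1.75
```

```bash
python3 - <<'E'
from h import *
a=np.load("scene.npy",allow_pickle=True).item();b=np.load("side.npy",allow_pickle=True).item()
im=cv2.resize(cv2.cvtColor(a["img"][170:290,150:310],cv2.COLOR_RGB2BGR),None,fx=5,fy=5,interpolation=cv2.INTER_CUBIC); cv2.imwrite("pics/z1.png",im)
im=cv2.resize(cv2.cvtColor(b["img"][130:250,195:355],cv2.COLOR_RGB2BGR),None,fx=5,fy=5,interpolation=cv2.INTER_CUBIC); cv2.imwrite("pics/z2.png",im)
E
```

```text
(no output)
```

View pics/z1.png

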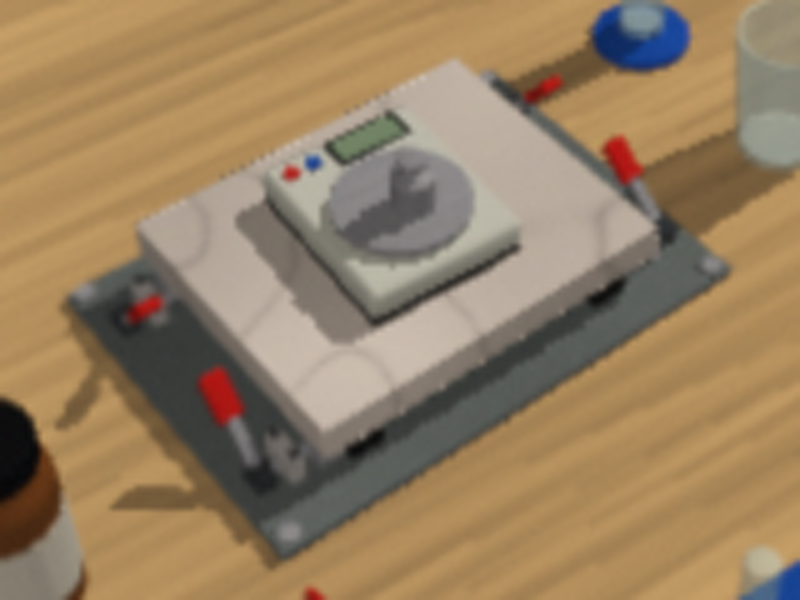

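View pics/z2.png

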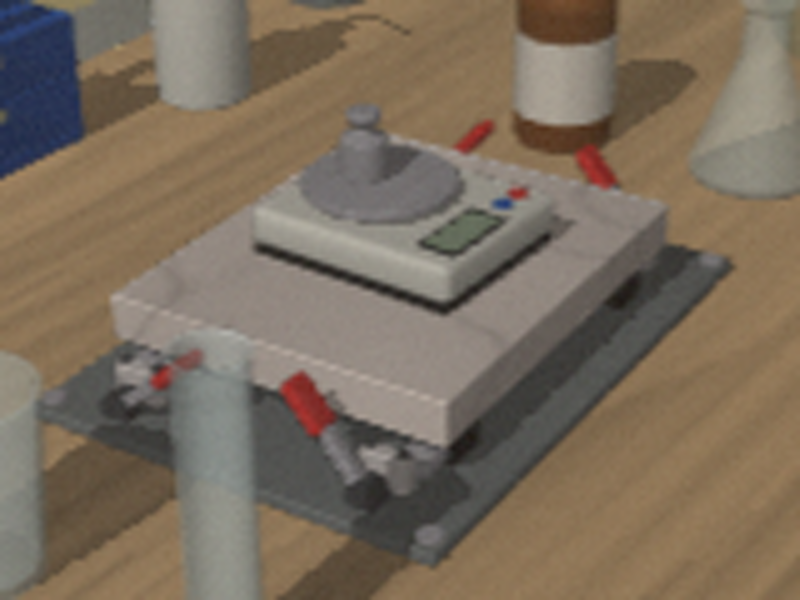

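```bash
cat > fit.py <<'E'
from h import *
from scipy.optimize import least_squares
a=np.load("scene.npy",allow_pickle=True).item();b=np.load("side.npy",allow_pickle=True).item()
S=np.array
def cr(p,o): return (S(p)+.5)/5-.5+S(o)
sx,sy,bx,by=.095,.115,.115,.158
obs=[(a,(150,170),[((-sx,-sy,.055),(138,228)),((-sx,sy,.055),(455,60)),((sx,sy,.055),(660,235)),((sx,-sy,.055),(320,432)),
 ((-bx,-by,.008),(68,299)),((bx,-by,.008),(279,556)),((bx,by,.008),(730,267))]),
 (b,(195,130),[((-sx,sy,.055),(447,402)),((sx,sy,.055),(113,298)),((-sx,-sy,.055),(665,206)),((sx,-sy,.055),(385,137)),
 ((-bx,by,.008),(432,558)),((bx,by,.008),(45,405)),((-bx,-by,.008),(732,262))])]
def T(p,P):
    c,s=np.cos(p[2]),np.sin(p[2]); P=S(P); return np.c_[p[0]+c*P[:,0]-s*P[:,1],p[1]+s*P[:,0]+c*P[:,1],P[:,2]]
def res(p,which):
    r=[]
    for i,(c,o,l) in enumerate(obs):
        if i in which: r.append(proj(c,T(p,[x[0] for x in l]))-S([cr(x[1],o) for x in l]))
    return np.concatenate(r)
for w in [(0,),(1,),(0,1)]:
    f=least_squares(lambda p:res(p,w).ravel(),[.62,-.01,0]); print(w,f.x,np.degrees(f.x[2])); print(res(f.x,w).round(1).tolist())
p=f.x
names={}
for n,sgx in (("near",-1),("far",1)):
    for m,sgy in (("left",1),("right",-1)):
        print(n,m,"corner",T(p,[(sgx*.078,sgy*.085,.055)]).round(4),"pad",T(p,[(sgx*(.07-.0355),sgy*.141,.05)]).round(4))
E
python3 fit.py
```

```text
(0,) [ 0.60316522 -0.01185816  0.06726908] 3.854234416137743
[[-0.9, -0.6], [0.3, -0.3], [0.0, -1.1], [0.2, 0.7], [-0.8, -0.7], [0.4, 0.6], [0.8, 0.7]]
(1,) [ 0.59802836 -0.01154706  0.06091269] 3.4900399197495564
[[0.2, 0.8], [0.0, -0.9], [2.5, -0.2], [-2.5, -2.0], [0.6, 0.1], [-2.6, -0.3], [1.6, -0.2]]
(0, 1) [ 0.60038162 -0.0119795   0.0669812 ] 3.8377399542162447
[[-1.4, -1.2], [-0.2, -0.8], [-0.6, -1.7], [-0.4, -0.0], [-1.2, -1.3], [-0.2, -0.1], [0.1, 0.2], [-0.2, 0.3], [-0.5, -1.1], [1.6, -0.6], [-3.4, -2.2], [0.4, -0.5], [-3.0, -0.4], [0.7, -0.7]]
near left corner [[0.5169 0.0676 0.055 ]] pad [[0.5565 0.1264 0.05  ]]
near right corner [[ 0.5282 -0.102   0.055 ]] pad [[ 0.5754 -0.155   0.05  ]]
far left corner [[0.6725 0.0781 0.055 ]] pad [[0.6254 0.131  0.05  ]]
far right corner [[ 0.6839 -0.0916  0.055 ]] pad [[ 0.6442 -0.1504  0.05  ]]
```

```bash
cat >> h.py <<'E'
from scipy.spatial.transform import Rotation as Ro
def Rt(o): return Ro.from_euler('xyz',o,degrees=True).as_matrix()
def st(s=None):
    s=s or state()
    print("t",round(s["time"],2),"tcp",np.round(s["eef_pos"],4),"ori",np.round(s["orientation"],2),"F",np.round(s["wrist_force"],2),"M",np.round(s["moment"],3),"gap",round(s["finger_gap"],3),"J",np.round(s["joint_pos"],1)); return s
E
python3 - <<'E'
from h import *
s=st(); c=capture("wrist"); V=np.array(c["view"]); o=-V[:3,:3].T@V[:3,3]; R=Rt(s["orientation"])
print("cam",o,"in tool",R.T@(o-s["eef_pos"]),"axes in tool\n",(R.T@V[:3,:3].T).round(3))
# plan: rows
yaw=np.radians(s["orientation"][2]); d=np.array([.36-.263,-.26+0.649+0,.30-.213]); 
for k in range(10):
    y=yaw+.125*k; w=np.array([.6-.263,.0+.649-.015,.1])/20
    print(k,(Ro.from_euler('xyz',[-np.pi/2,0,y]).as_matrix().T@w*100).round(2))
y=yaw+1.25;print((Ro.from_euler('xyz',[-np.pi/2,0,y]).as_matrix().T@w*100).round(2))
E
```

```text
t 1.75 tcp [ 0.2628 -0.6488  0.2139] ori [ -90.     -0.   -157.95] F [-0.9   0.02  0.51] M [0.01  0.033 0.03 ] gap 1.002 J [-69.9  21.7  99.4  -0.   58.9  -1.9]
cam [ 0.32664018 -0.62299379  0.38549627] in tool [-6.89029417e-02 -1.71588813e-01  4.15657515e-05] axes in tool
 [[ 0.002  0.969  0.245]
 [-0.    -0.245  0.969]
 [ 1.    -0.002 -0.   ]]
0 [-2.75 -0.5  -2.31]
1 [-3.02 -0.5  -1.94]
2 [-3.24 -0.5  -1.55]
3 [-3.4  -0.5  -1.14]
4 [-3.52 -0.5  -0.7 ]
5 [-3.58 -0.5  -0.26]
6 [-3.59 -0.5   0.19]
7 [-3.53 -0.5   0.63]
8 [-3.43 -0.5   1.07]
9 [-3.27 -0.5   1.49]
[-3.06 -0.5   1.88]
```

```bash
python3 - <<'E'
from h import *
yaw=np.radians(-157.95)
for k in range(11):
    y=yaw+.125*k; w=np.array([.337,.509,.117])/16
    print(k,(Ro.from_euler('xyz',[-np.pi/2,0,y]).as_matrix().T@w*100).round(2).tolist())
E
```

```text
0 [-3.15, -0.73, -2.16]
1 [-3.39, -0.73, -1.75]
2 [-3.58, -0.73, -1.31]
3 [-3.72, -0.73, -0.86]
4 [-3.8, -0.73, -0.39]
5 [-3.81, -0.73, 0.09]
6 [-3.77, -0.73, 0.57]
7 [-3.67, -0.73, 1.03]
8 [-3.52, -0.73, 1.48]
9 [-3.3, -0.73, 1.91]
10 [-3.04, -0.73, 2.31]
```

{"api": "jog_arm", "payload": {
  "linear": [
    [-3.15, -0.73, -2.16],
    [-3.4, -0.73, -1.75],
    [-3.6, -0.73, -1.3],
    [-3.7, -0.73, -0.85],
    [-3.8, -0.73, -0.4],
    [-3.8, -0.73, 0.1],
    [-3.75, -0.73, 0.55],
    [-3.65, -0.73, 1.05],
    [-3.5, -0.73, 1.5],
    [-3.3, -0.73, 1.9]
  ],
  "rot": [
    [0, -0.125, 0],
    [0, -0.125, 0],
    [0, -0.125, 0],
    [0, -0.125, 0],
    [0, -0.125, 0],
    [0, -0.125, 0],
    [0, -0.125, 0],
    [0, -0.125, 0],
    [0, -0.125, 0],
    [0, -0.125, 0]
  ],
  "hand": 0
}}

```text
time: 2.63
eef_pos: [0.4742, -0.3298, 0.2875]
orientation: [-90.0, -0.0, -86.0]
wrist_force: [0.8, -0.8, -0.2]
finger_gap: 0.304
```

{"api": "jog_arm", "payload": {
  "linear": [
    [-3.0, -0.7, 2.3],
    [-3.0, -0.7, 2.3],
    [-3.0, -0.7, 2.3],
    [-3.0, -0.7, 2.3],
    [-3.0, -0.7, 2.3],
    [-3.0, -0.7, 2.3],
    [0, 0, 0],
    [0, 0, 0],
    [0, 0, 0],
    [0, 0, 0]
  ],
  "rot": [
    [0, 0, 0],
    [0, 0, 0],
    [0, 0, 0],
    [0, 0, 0],
    [0, 0, 0],
    [0, 0, 0],
    [0, 0, 0],
    [0, 0, 0],
    [0, 0, 0],
    [0, 0, 0]
  ]
}}

```text
time: 3.47
eef_pos: [0.599, -0.1438, 0.3286]
orientation: [-90.0, 0.0, -86.4]
wrist_force: [-0.1, -0.1, 1.3]
finger_gap: 0.008
```

```bash
python3 - <<'E'
from h import *
st(); c=capture("wrist"); save(c,"w1"); np.save("wrist.npy",c,allow_pickle=True)
cv2.imwrite("pics/w1z.png",cv2.resize(cv2.cvtColor(c["img"][0:260,80:480],cv2.COLOR_RGB2BGR),None,fx=2,fy=2,interpolation=cv2.INTER_CUBIC))
E
```

```text
t 3.47 tcp [ 0.599  -0.1438  0.3286] ori [-90.04   0.   -86.38] F [-0.06 -0.12  1.27] M [ 0.02  -0.068 -0.033] gap 0.008 J [-15.7   7.6 104.7  -0.   67.8 -19.3]
```

View pics/w1z.png

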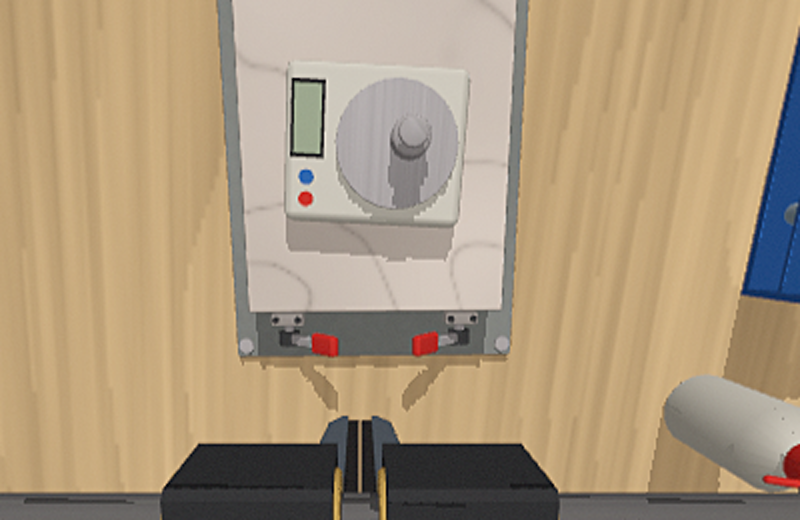

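```bash
python3 - <<'E'
from h import *
c=np.load("wrist.npy",allow_pickle=True).item()
def px(p): return (np.array(p)+.5)/2-.5+[80,0]
for nm,p,z in [("slab NR",(248,311),.055),("slab FR",(502,311),.055),("slab near edge",(231,0),.055),("slab far edge",(516,0),.055),("base NR",(239,356),.008),("base FR",(510,355),.008),("base near top",(219,0),.008),("base far top",(528,0),.008),("padNR",(325,345),.048),("padFR",(425,344),.048)]:
    print(nm,onz(c,px(p),z).round(4))
for n in ["slab","slab_base"]: pass
E
```

```text
slab NR [[ 0.5144 -0.1325  0.055 ]]
slab FR [[ 0.7048 -0.1208  0.055 ]]
slab near edge [[0.5    0.0734 0.055 ]]
slab far edge [[0.6892 0.085  0.055 ]]
base NR [[ 0.4989 -0.1771  0.008 ]]
base FR [[ 0.7277 -0.1622  0.008 ]]
base near top [[0.4812 0.0885 0.008 ]]
base far top [[0.7079 0.1025 0.008 ]]
padNR [[ 0.573  -0.1561  0.048 ]]
padFR [[ 0.6502 -0.1505  0.048 ]]
```

{"api": "jog_arm", "payload": {
  "linear": [
    [-1.0, 3.3, -1.4],
    [-1.0, 3.3, -1.4],
    [-1.0, 3.3, -1.4],
    [-1.0, 3.3, -1.4],
    [-0.65, 3.3, -1.0],
    [0, 3.3, 0],
    [0, 3.3, 0],
    [0, 3.3, 0],
    [0, 0, 0],
    [0, 0, 0]
  ],
  "rot": [
    [0, 0, 0],
    [0, 0, 0],
    [0, 0, 0],
    [0, 0, 0],
    [0, 0, 0],
    [0, 0, 0],
    [0, 0, 0],
    [0, 0, 0],
    [0, 0, 0],
    [0, 0, 0]
  ]
}}

```text
time: 4.35
eef_pos: [0.5296, -0.1013, 0.0643]
orientation: [-90.2, 0.1, -86.4]
wrist_force: [-0.3, -0.3, 0.9]
finger_gap: 0.003
```

```bash
python3 - <<'E'
from h import *
st(); c=capture("side"); save(c,"s2"); c=capture("wrist"); save(c,"w2")
E
```

```text
t 4.35 tcp [ 0.5296 -0.1013  0.0643] ori [-9.018e+01  5.000e-02 -8.640e+01] F [-0.3  -0.33  0.93] M [ 0.011 -0.109 -0.015] gap 0.003 J [-13.3  21.  120.7  -0.   38.5 -16.9]
```

View pics/s2.png

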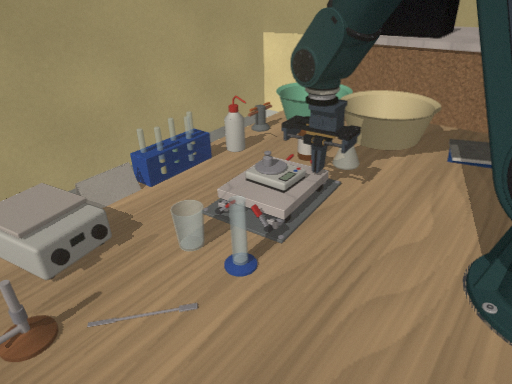

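View pics/w2.png

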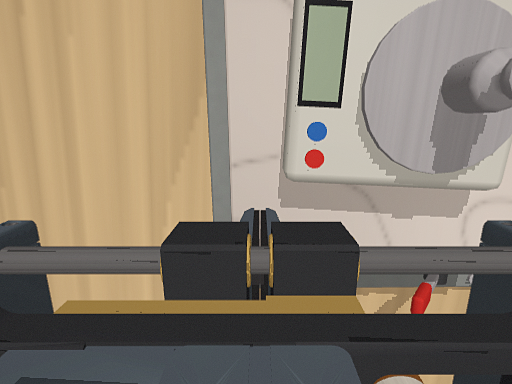

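{"api": "jog_arm", "payload": {
  "linear": [
    [0, 0.2, 0],
    [0, 0.2, 0],
    [0, 0.2, 0],
    [0, 0.1, 0],
    [0, 0.1, 0],
    [0, 0.1, 0],
    [0, 0.05, 0],
    [0, 0.05, 0],
    [0, 0, 0],
    [0, 0, 0]
  ],
  "rot": [
    [0, 0, 0],
    [0, 0, 0],
    [0, 0, 0],
    [0, 0, 0],
    [0, 0, 0],
    [0, 0, 0],
    [0, 0, 0],
    [0, 0, 0],
    [0, 0, 0],
    [0, 0, 0]
  ]
}}

```text
time: 5.28
eef_pos: [0.5308, -0.1008, 0.0552]
orientation: [-90.0, 0.0, -86.3]
wrist_force: [-3.1, 0.6, 8.4]
finger_gap: 0.002
```

```bash
python3 -c "
from h import *
st()"
```

```text
t 5.28 tcp [ 0.5308 -0.1008  0.0552] ori [-9.002e+01  1.000e-02 -8.633e+01] F [-3.1   0.6   8.38] M [ 0.134  0.46  -0.046] gap 0.002 J [-13.2  22.  120.6   0.   37.4 -16.9]
```

{"api": "jog_arm", "payload": {
  "linear": [
    [0, 0.05, 0],
    [0, 0.05, 0],
    [0, 0, 0],
    [0, 0, 0],
    [0, 0, 0],
    [0, 0, 0],
    [0, 0, 0],
    [0, 0, 0],
    [0, 0, 0],
    [0, 0, 0]
  ],
  "rot": [
    [0, 0, 0],
    [0, 0, 0],
    [0, 0, 0],
    [0, 0, 0],
    [0, 0, 0],
    [0, 0, 0],
    [0, 0, 0],
    [0, 0, 0],
    [0, 0, 0],
    [0, 0, 0]
  ]
}}

```text
time: 6.12
eef_pos: [0.5309, -0.1008, 0.0552]
orientation: [-90.0, 0.0, -86.3]
wrist_force: [-10.5, 2.2, 28.8]
finger_gap: 0.005
```

```bash
python3 -c "
from h import *
st()"
```

```text
t 6.12 tcp [ 0.5309 -0.1008  0.0552] ori [-9.004e+01  1.000e-02 -8.632e+01] F [-10.48   2.24  28.81] M [0.371 1.971 0.01 ] gap 0.005 J [-13.2  22.  120.6  -0.   37.4 -16.9]
```

{"api": "jog_arm", "payload": {
  "linear": [
    [0, -3.0, 0],
    [0, -3.0, 0],
    [0, 0, 3.9],
    [0, 0, 3.9],
    [0, 0, 3.9],
    [0, 0, 3.8],
    [0, 3.0, 0],
    [0, 2.0, 0],
    [0, 0, 0],
    [0, 0, 0]
  ],
  "rot": [
    [0, 0, 0],
    [0, 0, 0],
    [0, 0, 0],
    [0, 0, 0],
    [0, 0, 0],
    [0, 0, 0],
    [0, 0, 0],
    [0, 0, 0],
    [0, 0, 0],
    [0, 0, 0]
  ]
}}

```text
time: 6.95
eef_pos: [0.6846, -0.0907, 0.0631]
orientation: [-90.1, 0.0, -86.3]
wrist_force: [-0.0, -0.1, 0.9]
finger_gap: 0.005
```

```bash
python3 -c "
from h import *
st()
c=capture('scene'); save(c,'s3')"
```

```text
t 6.95 tcp [ 0.6846 -0.0907  0.0631] ori [-9.014e+01  3.000e-02 -8.633e+01] F [-0.04 -0.13  0.89] M [-0.011 -0.116  0.002] gap 0.005 J [ -9.5  31.9 102.8  -0.   45.5 -13.2]
```

View pics/s3.png

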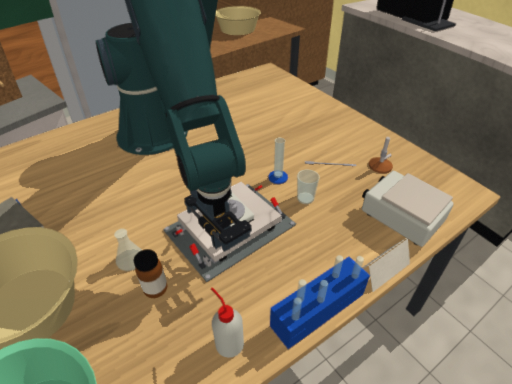

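{"api": "jog_arm", "payload": {
  "linear": [
    [0, 0.2, 0],
    [0, 0.2, 0],
    [0, 0.1, 0],
    [0, 0.1, 0],
    [0, 0.1, 0],
    [0, 0.1, 0],
    [0, 0.05, 0],
    [0, 0.05, 0],
    [0, 0, 0],
    [0, 0, 0]
  ],
  "rot": [
    [0, 0, 0],
    [0, 0, 0],
    [0, 0, 0],
    [0, 0, 0],
    [0, 0, 0],
    [0, 0, 0],
    [0, 0, 0],
    [0, 0, 0],
    [0, 0, 0],
    [0, 0, 0]
  ]
}}

```text
time: 7.83
eef_pos: [0.6855, -0.0909, 0.055]
orientation: [-90.0, 0.0, -86.3]
wrist_force: [-0.9, -0.3, 2.2]
finger_gap: 0.007
```

```bash
python3 -c "
from h import *
st()"
```

```text
t 7.83 tcp [ 0.6855 -0.0909  0.055 ] ori [-90.     0.   -86.33] F [-0.86 -0.3   2.21] M [-0.058  0.07   0.005] gap 0.007 J [ -9.5  32.5 102.8  -0.   44.7 -13.2]
```

Just touching; press on a bit.

{"api": "jog_arm", "payload": {
  "linear": [
    [0, 0.03, 0],
    [0, 0.03, 0],
    [0, 0, 0],
    [0, 0, 0],
    [0, 0, 0],
    [0, 0, 0],
    [0, 0, 0],
    [0, 0, 0],
    [0, 0, 0],
    [0, 0, 0]
  ],
  "rot": [
    [0, 0, 0],
    [0, 0, 0],
    [0, 0, 0],
    [0, 0, 0],
    [0, 0, 0],
    [0, 0, 0],
    [0, 0, 0],
    [0, 0, 0],
    [0, 0, 0],
    [0, 0, 0]
  ]
}}

```text
time: 8.67
eef_pos: [0.6856, -0.091, 0.0544]
orientation: [-90.0, -0.0, -86.3]
wrist_force: [-0.3, -1.6, 4.5]
finger_gap: 0.007
```

```bash
python3 -c "
from h import *
st()"
```

```text
t 8.67 tcp [ 0.6856 -0.091   0.0544] ori [-8.998e+01 -1.000e-02 -8.633e+01] F [-0.34 -1.63  4.5 ] M [-0.386 -0.037  0.021] gap 0.007 J [ -9.5  32.6 102.8  -0.   44.6 -13.2]
```

{"api": "jog_arm", "payload": {
  "linear": [
    [0, 0.05, 0],
    [0, 0.05, 0],
    [0, 0, 0],
    [0, 0, 0],
    [0, 0, 0],
    [0, 0, 0],
    [0, 0, 0],
    [0, 0, 0],
    [0, 0, 0],
    [0, 0, 0]
  ],
  "rot": [
    [0, 0, 0],
    [0, 0, 0],
    [0, 0, 0],
    [0, 0, 0],
    [0, 0, 0],
    [0, 0, 0],
    [0, 0, 0],
    [0, 0, 0],
    [0, 0, 0],
    [0, 0, 0]
  ]
}}

```text
time: 9.5
eef_pos: [0.6858, -0.0911, 0.0535]
orientation: [-90.0, -0.0, -86.3]
wrist_force: [0.5, -3.2, 5.7]
finger_gap: 0.008
```

```bash
python3 -c "
from h import *
st()"
```

```text
t 9.5 tcp [ 0.6858 -0.0911  0.0535] ori [-8.997e+01 -1.000e-02 -8.633e+01] F [ 0.48 -3.22  5.66] M [-0.662 -0.287  0.004] gap 0.008 J [ -9.5  32.7 102.8  -0.   44.5 -13.2]
```

{"api": "jog_arm", "payload": {
  "linear": [
    [0, 0.05, 0],
    [0, 0.05, 0],
    [0, 0.05, 0],
    [0, 0, 0],
    [0, 0, 0],
    [0, 0, 0],
    [0, 0, 0],
    [0, 0, 0],
    [0, 0, 0],
    [0, 0, 0]
  ],
  "rot": [
    [0, 0, 0],
    [0, 0, 0],
    [0, 0, 0],
    [0, 0, 0],
    [0, 0, 0],
    [0, 0, 0],
    [0, 0, 0],
    [0, 0, 0],
    [0, 0, 0],
    [0, 0, 0]
  ]
}}

```text
time: 10.33
eef_pos: [0.686, -0.0911, 0.0523]
orientation: [-89.9, -0.0, -86.3]
wrist_force: [0.2, -4.2, 6.8]
finger_gap: 0.005
```

```bash
python3 -c "
from h import *
st()"
```

```text
t 10.33 tcp [ 0.686  -0.0911  0.0523] ori [-8.995e+01 -2.000e-02 -8.633e+01] F [ 0.19 -4.22  6.76] M [-0.629 -0.259  0.043] gap 0.005 J [ -9.5  32.8 102.8  -0.   44.4 -13.2]
```

{"api": "jog_arm", "payload": {
  "linear": [
    [0, 0.04, 0],
    [0, 0.04, 0],
    [0, 0.03, 0],
    [0, 0, 0],
    [0, 0, 0],
    [0, 0, 0],
    [0, 0, 0],
    [0, 0, 0],
    [0, 0, 0],
    [0, 0, 0]
  ],
  "rot": [
    [0, 0, 0],
    [0, 0, 0],
    [0, 0, 0],
    [0, 0, 0],
    [0, 0, 0],
    [0, 0, 0],
    [0, 0, 0],
    [0, 0, 0],
    [0, 0, 0],
    [0, 0, 0]
  ]
}}

```text
time: 11.17
eef_pos: [0.686, -0.0912, 0.052]
orientation: [-90.0, -0.0, -86.3]
wrist_force: [-4.3, -3.1, 19.0]
finger_gap: 0.004
```

```bash
python3 -c "
from h import *
st()"
```

```text
t 11.17 tcp [ 0.686  -0.0912  0.052 ] ori [-8.995e+01 -2.000e-02 -8.633e+01] F [-4.28 -3.1  19.02] M [-0.449  0.805  0.039] gap 0.004 J [ -9.5  32.8 102.8  -0.   44.4 -13.2]
```

{"api": "jog_arm", "payload": {
  "linear": [
    [0, -0.5, 0],
    [0, -1.5, 0],
    [0, -2.0, 0],
    [1.95, 0, -1.3],
    [1.9, 0, -1.3],
    [1.9, 0, -1.3],
    [0, 1.5, 0],
    [0, 1.0, 0],
    [0, 0, 0],
    [0, 0, 0]
  ],
  "rot": [
    [0, 0, 0],
    [0, 0, 0],
    [0, 0, 0],
    [0, 0, 0],
    [0, 0, 0],
    [0, 0, 0],
    [0, 0, 0],
    [0, 0, 0],
    [0, 0, 0],
    [0, 0, 0]
  ]
}}

```text
time: 12.0
eef_pos: [0.6499, -0.1499, 0.0649]
orientation: [-90.1, 0.0, -86.3]
wrist_force: [-0.1, 0.8, 0.9]
finger_gap: 0.004
```

```bash
python3 -c "
from h import *
st()
for n in ['scene','side']:
    c=capture(n); save(c,n+'4'); 
    b=(150,170,310,290) if n=='scene' else (195,90,355,210)
    cv2.imwrite('pics/%s4z.png'%n,cv2.resize(cv2.cvtColor(c['img'][b[1]:b[3],b[0]:b[2]],cv2.COLOR_RGB2BGR),None,fx=5,fy=5,interpolation=cv2.INTER_CUBIC))
"
```

```text
t 12.0 tcp [ 0.6499 -0.1499  0.0649] ori [-9.01e+01  4.00e-02 -8.63e+01] F [-0.12  0.8   0.86] M [-0.062 -0.008  0.01 ] gap 0.004 J [-15.   30.  105.8   0.   44.4 -18.7]
```

View pics/scene4z.png

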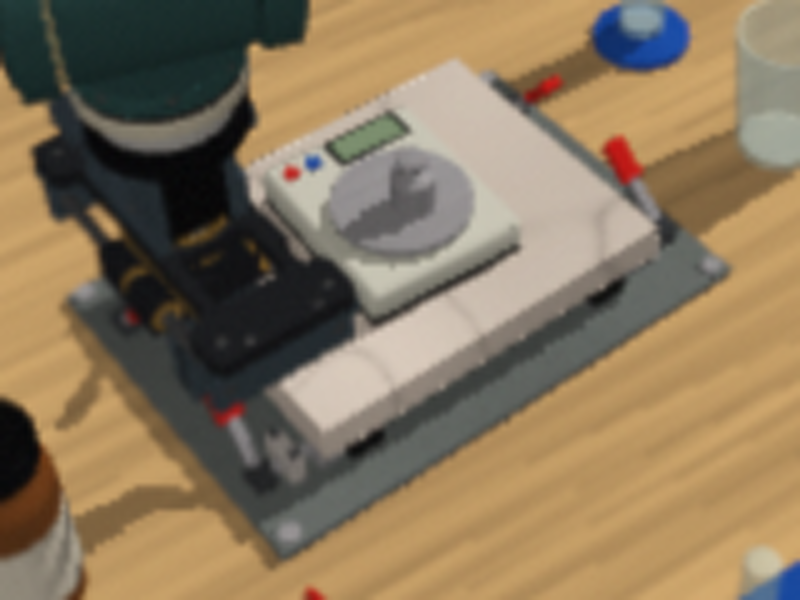

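View pics/side4z.png

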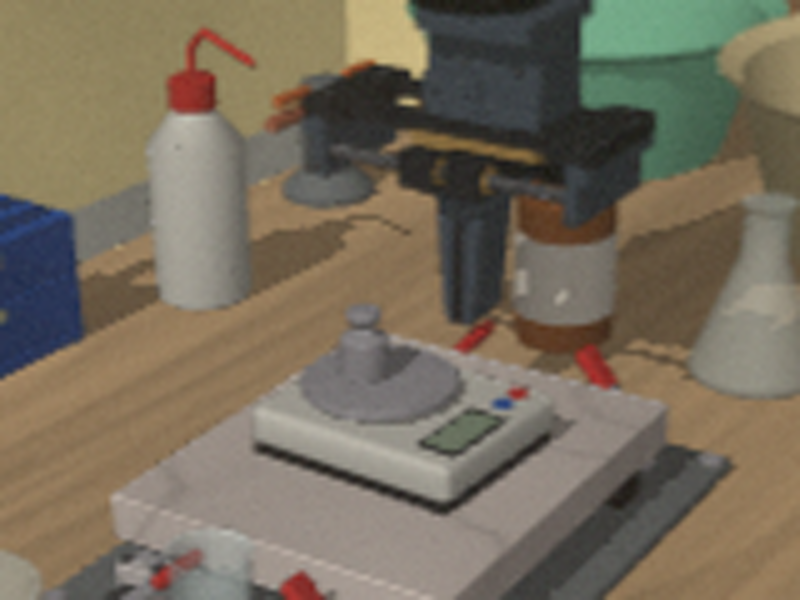

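{"api": "jog_arm", "payload": {
  "linear": [
    [0.1, 0.6, 0],
    [0, 0.5, 0],
    [0, 0.5, 0],
    [0, 0.5, 0],
    [0, 0.5, 0],
    [0, 0.5, 0],
    [0, 0.5, 0],
    [0, 0.5, 0],
    [0, 0, 0],
    [0, 0, 0]
  ],
  "rot": [
    [0, 0, 0],
    [0, 0, 0],
    [0, 0, 0],
    [0, 0, 0],
    [0, 0, 0],
    [0, 0, 0],
    [0, 0, 0],
    [0, 0, 0],
    [0, 0, 0],
    [0, 0, 0]
  ]
}}

```text
time: 12.93
eef_pos: [0.65, -0.1517, 0.0242]
orientation: [-90.0, 0.0, -86.3]
wrist_force: [-0.4, -0.3, 0.3]
finger_gap: 0.007
```

```bash
python3 -c "
from h import *
st()"
```

```text
t 12.93 tcp [ 0.65   -0.1517  0.0242] ori [-9.005e+01  2.000e-02 -8.634e+01] F [-0.39 -0.28  0.3 ] M [-0.073 -0.128 -0.014] gap 0.007 J [-15.1  33.5 105.7   0.   40.8 -18.8]
```

```bash
python3 -c "
from h import *
st()
for n in ['scene','wrist']:
    c=capture(n); save(c,n+'5'); 
    b=(150,170,310,290) if n=='scene' else (195,130,355,250)
    if n!='wrist': cv2.imwrite('pics/%s5z.png'%n,cv2.resize(cv2.cvtColor(c['img'][b[1]:b[3],b[0]:b[2]],cv2.COLOR_RGB2BGR),None,fx=5,fy=5,interpolation=cv2.INTER_CUBIC))
"
```

```text
t 12.93 tcp [ 0.65   -0.1517  0.0242] ori [-9.005e+01  2.000e-02 -8.634e+01] F [-0.39 -0.28  0.3 ] M [-0.073 -0.128 -0.014] gap 0.007 J [-15.1  33.5 105.7   0.   40.8 -18.8]
```

View pics/scene5z.png

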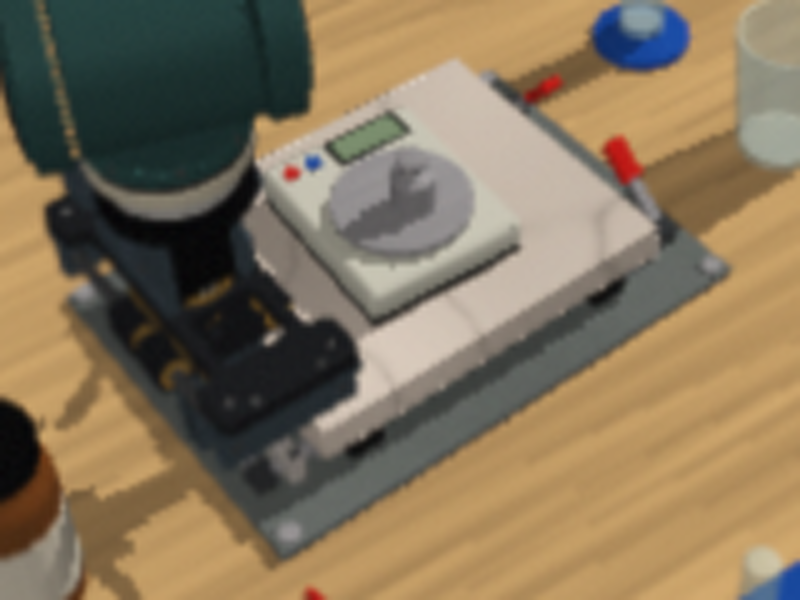

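View pics/wrist5.png

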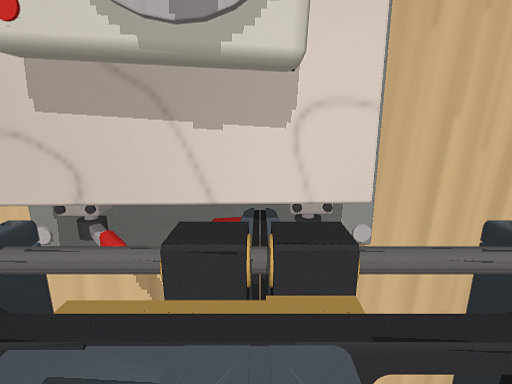

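{"api": "jog_arm", "payload": {
  "linear": [
    [0, 0.2, 0],
    [0, 0.2, 0],
    [0, 0.1, 0],
    [0, 0.1, 0],
    [0, 0.05, 0],
    [0, 0.05, 0],
    [0, 0, 0],
    [0, 0, 0],
    [0, 0, 0],
    [0, 0, 0]
  ],
  "rot": [
    [0, 0, 0],
    [0, 0, 0],
    [0, 0, 0],
    [0, 0, 0],
    [0, 0, 0],
    [0, 0, 0],
    [0, 0, 0],
    [0, 0, 0],
    [0, 0, 0],
    [0, 0, 0]
  ]
}}

```text
time: 13.87
eef_pos: [0.6505, -0.1518, 0.0177]
orientation: [-90.0, -0.0, -86.3]
wrist_force: [-0.6, 0.1, -0.2]
finger_gap: 0.004
```

```bash
python3 -c "
from h import *
st()"
```

```text
t 13.87 tcp [ 0.6505 -0.1518  0.0177] ori [-89.98  -0.   -86.33] F [-0.6   0.08 -0.16] M [-0.012 -0.119 -0.029] gap 0.004 J [-15.1  34.1 105.6   0.   40.2 -18.8]
```

{"api": "jog_arm", "payload": {
  "linear": [
    [0, 0.04, 0],
    [0, 0.04, 0],
    [0, 0.04, 0],
    [0, 0, 0],
    [0, 0, 0],
    [0, 0, 0],
    [0, 0, 0],
    [0, 0, 0],
    [0, 0, 0],
    [0, 0, 0]
  ],
  "rot": [
    [0, 0, 0],
    [0, 0, 0],
    [0, 0, 0],
    [0, 0, 0],
    [0, 0, 0],
    [0, 0, 0],
    [0, 0, 0],
    [0, 0, 0],
    [0, 0, 0],
    [0, 0, 0]
  ]
}}

```text
time: 14.7
eef_pos: [0.6505, -0.1518, 0.017]
orientation: [-90.0, -0.0, -86.3]
wrist_force: [-3.2, 1.1, 9.6]
finger_gap: 0.006
```

```bash
python3 -c "
from h import *
st(); c=capture('wrist'); save(c,'w6')
cv2.imwrite('pics/w6z.png',cv2.resize(cv2.cvtColor(c['img'][180:300,180:340],cv2.COLOR_RGB2BGR),None,fx=5,fy=5,interpolation=cv2.INTER_CUBIC))"
```

```text
t 14.7 tcp [ 0.6505 -0.1518  0.017 ] ori [-89.99  -0.   -86.33] F [-3.24  1.13  9.59] M [ 0.14   0.538 -0.037] gap 0.006 J [-15.1  34.2 105.6   0.   40.2 -18.8]
```

View pics/w6z.png

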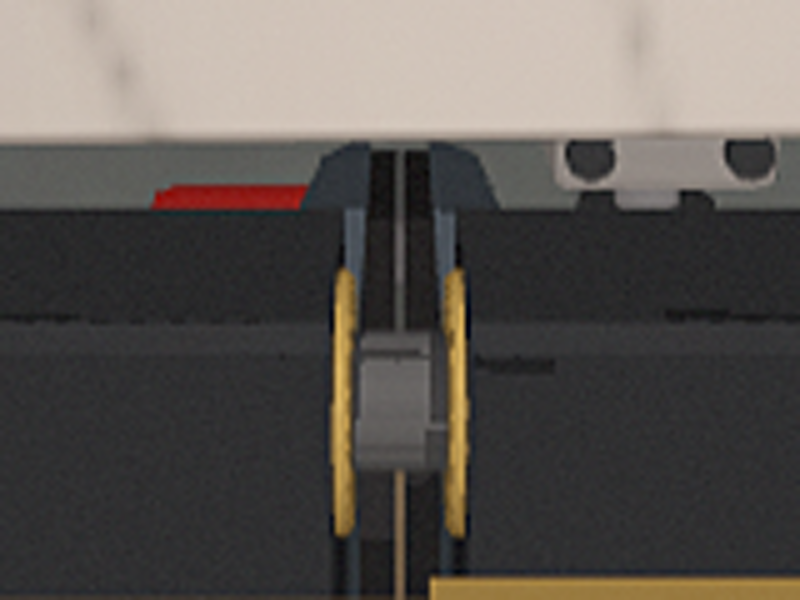

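{"api": "jog_arm", "payload": {
  "linear": [
    [0, 0.03, 0],
    [0, 0.03, 0],
    [0, 0, 0],
    [0, 0, 0],
    [0, 0, 0],
    [0, 0, 0],
    [0, 0, 0],
    [0, 0, 0],
    [0, 0, 0],
    [0, 0, 0]
  ],
  "rot": [
    [0, 0, 0],
    [0, 0, 0],
    [0, 0, 0],
    [0, 0, 0],
    [0, 0, 0],
    [0, 0, 0],
    [0, 0, 0],
    [0, 0, 0],
    [0, 0, 0],
    [0, 0, 0]
  ]
}}

```text
time: 15.58
eef_pos: [0.6506, -0.1518, 0.0169]
orientation: [-90.0, -0.0, -86.3]
wrist_force: [-4.6, 1.6, 14.6]
finger_gap: 0.006
```

```bash
python3 -c "
from h import *
st()"
```

```text
t 15.58 tcp [ 0.6506 -0.1518  0.0169] ori [-89.98  -0.   -86.33] F [-4.64  1.61 14.61] M [ 0.246  0.882 -0.005] gap 0.006 J [-15.1  34.2 105.6   0.   40.2 -18.8]
```

{"api": "jog_arm", "payload": {
  "linear": [
    [0, -0.5, 0],
    [0, -1.5, 0],
    [0, -2.5, 0],
    [0, -2.5, 0],
    [-2.0, 0, 1.3],
    [-1.9, 0, 1.3],
    [-1.9, 0, 1.3],
    [0, 1.5, 0],
    [0, 0.6, 0],
    [0, 0, 0]
  ],
  "rot": [
    [0, 0, 0],
    [0, 0, 0],
    [0, 0, 0],
    [0, 0, 0],
    [0, 0, 0],
    [0, 0, 0],
    [0, 0, 0],
    [0, 0, 0],
    [0, 0, 0],
    [0, 0, 0]
  ]
}}

```text
time: 16.42
eef_pos: [0.6841, -0.0915, 0.0634]
orientation: [-90.2, 0.0, -86.3]
wrist_force: [-0.2, 0.3, 0.8]
finger_gap: 0.003
```

```bash
python3 -c "
from h import *
st()
for n in ['scene']:
    c=capture(n); save(c,n+'7'); 
    b=(150,170,310,290)
    cv2.imwrite('pics/%s7z.png'%n,cv2.resize(cv2.cvtColor(c['img'][b[1]:b[3],b[0]:b[2]],cv2.COLOR_RGB2BGR),None,fx=5,fy=5,interpolation=cv2.INTER_CUBIC))
"
```

```text
t 16.42 tcp [ 0.6841 -0.0915  0.0634] ori [-9.015e+01  3.000e-02 -8.632e+01] F [-0.22  0.34  0.77] M [-0.029 -0.061 -0.026] gap 0.003 J [ -9.6  31.8 102.9  -0.   45.5 -13.2]
```

View pics/scene7z.png

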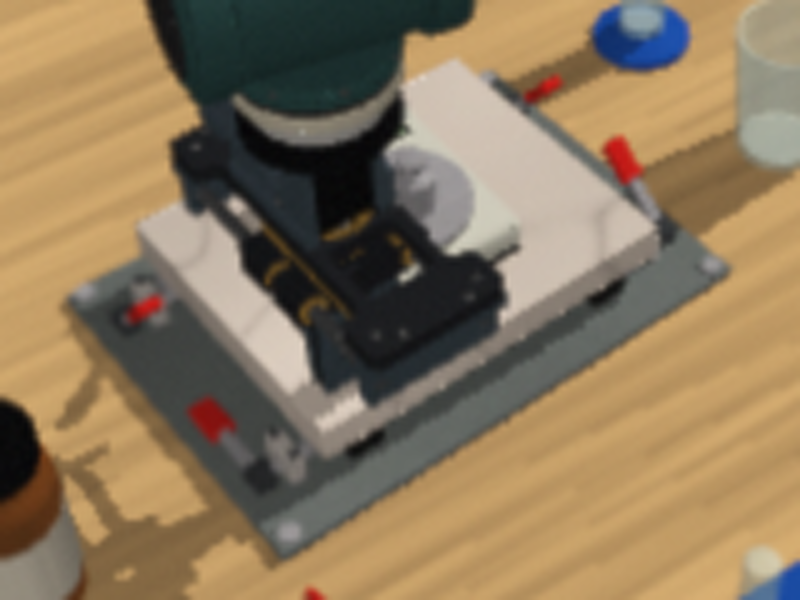

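{"api": "jog_arm", "payload": {
  "linear": [
    [0, 0.2, 0],
    [0, 0.2, 0],
    [0, 0.1, 0],
    [0, 0.1, 0],
    [0, 0.1, 0],
    [0, 0.1, 0],
    [0, 0.05, 0],
    [0, 0.05, 0],
    [0, 0, 0],
    [0, 0, 0]
  ],
  "rot": [
    [0, 0, 0],
    [0, 0, 0],
    [0, 0, 0],
    [0, 0, 0],
    [0, 0, 0],
    [0, 0, 0],
    [0, 0, 0],
    [0, 0, 0],
    [0, 0, 0],
    [0, 0, 0]
  ]
}}

```text
time: 17.3
eef_pos: [0.6855, -0.0914, 0.0559]
orientation: [-90.0, 0.0, -86.3]
wrist_force: [-0.4, -0.8, 1.1]
finger_gap: 0.007
```

```bash
python3 -c "
from h import *
st()"
```

```text
t 17.3 tcp [ 0.6855 -0.0914  0.0559] ori [-90.     0.   -86.33] F [-0.41 -0.83  1.12] M [ 0.007 -0.094  0.002] gap 0.007 J [ -9.5  32.5 102.8   0.   44.7 -13.2]
```

{"api": "jog_arm", "payload": {
  "linear": [
    [0, 0.04, 0],
    [0, 0.04, 0],
    [0, 0.04, 0],
    [0, 0, 0],
    [0, 0, 0],
    [0, 0, 0],
    [0, 0, 0],
    [0, 0, 0],
    [0, 0, 0],
    [0, 0, 0]
  ],
  "rot": [
    [0, 0, 0],
    [0, 0, 0],
    [0, 0, 0],
    [0, 0, 0],
    [0, 0, 0],
    [0, 0, 0],
    [0, 0, 0],
    [0, 0, 0],
    [0, 0, 0],
    [0, 0, 0]
  ]
}}

```text
time: 18.13
eef_pos: [0.6856, -0.0915, 0.0548]
orientation: [-90.0, -0.0, -86.3]
wrist_force: [0.3, -1.1, 4.3]
finger_gap: 0.001
```

```bash
python3 -c "
from h import *
st()"
```

```text
t 18.13 tcp [ 0.6856 -0.0915  0.0548] ori [-89.99  -0.   -86.33] F [ 0.26 -1.13  4.3 ] M [-0.086 -0.046 -0.052] gap 0.001 J [ -9.5  32.6 102.8  -0.   44.6 -13.2]
```

{"api": "jog_arm", "payload": {
  "linear": [
    [0, 0.03, 0],
    [0, 0.03, 0],
    [0, 0, 0],
    [0, 0, 0],
    [0, 0, 0],
    [0, 0, 0],
    [0, 0, 0],
    [0, 0, 0],
    [0, 0, 0],
    [0, 0, 0]
  ],
  "rot": [
    [0, 0, 0],
    [0, 0, 0],
    [0, 0, 0],
    [0, 0, 0],
    [0, 0, 0],
    [0, 0, 0],
    [0, 0, 0],
    [0, 0, 0],
    [0, 0, 0],
    [0, 0, 0]
  ]
}}

```text
time: 18.97
eef_pos: [0.6857, -0.0915, 0.0547]
orientation: [-90.0, -0.0, -86.3]
wrist_force: [-3.4, 0.2, 9.8]
finger_gap: 0.007
```

```bash
python3 -c "
from h import *
st()"
```

```text
t 18.97 tcp [ 0.6857 -0.0915  0.0547] ori [-89.99  -0.   -86.33] F [-3.41  0.23  9.75] M [0.027 0.435 0.043] gap 0.007 J [ -9.5  32.6 102.8  -0.   44.6 -13.2]
```

{"api": "jog_arm", "payload": {
  "linear": [
    [0, 0.03, 0],
    [0, 0.03, 0],
    [0, 0, 0],
    [0, 0, 0],
    [0, 0, 0],
    [0, 0, 0],
    [0, 0, 0],
    [0, 0, 0],
    [0, 0, 0],
    [0, 0, 0]
  ],
  "rot": [
    [0, 0, 0],
    [0, 0, 0],
    [0, 0, 0],
    [0, 0, 0],
    [0, 0, 0],
    [0, 0, 0],
    [0, 0, 0],
    [0, 0, 0],
    [0, 0, 0],
    [0, 0, 0]
  ]
}}

```text
time: 19.8
eef_pos: [0.6857, -0.0915, 0.0545]
orientation: [-90.0, -0.0, -86.3]
wrist_force: [-5.9, -0.5, 14.9]
finger_gap: 0.005
```

```bash
python3 -c "
from h import *
st()"
```

```text
t 19.8 tcp [ 0.6857 -0.0915  0.0545] ori [-89.99  -0.   -86.33] F [-5.93 -0.53 14.91] M [0.151 0.932 0.038] gap 0.005 J [ -9.5  32.6 102.8  -0.   44.6 -13.2]
```

{"api": "jog_arm", "payload": {
  "linear": [
    [0, 0.03, 0],
    [0, 0.02, 0],
    [0, 0, 0],
    [0, 0, 0],
    [0, 0, 0],
    [0, 0, 0],
    [0, 0, 0],
    [0, 0, 0],
    [0, 0, 0],
    [0, 0, 0]
  ],
  "rot": [
    [0, 0, 0],
    [0, 0, 0],
    [0, 0, 0],
    [0, 0, 0],
    [0, 0, 0],
    [0, 0, 0],
    [0, 0, 0],
    [0, 0, 0],
    [0, 0, 0],
    [0, 0, 0]
  ]
}}

```text
time: 20.63
eef_pos: [0.6858, -0.0915, 0.0543]
orientation: [-90.0, -0.0, -86.3]
wrist_force: [-6.5, -0.2, 20.4]
finger_gap: 0.006
```

```bash
python3 -c "
from h import *
st()"
```

```text
t 20.63 tcp [ 0.6858 -0.0915  0.0543] ori [-89.99  -0.   -86.33] F [-6.5  -0.21 20.4 ] M [ 0.183  1.317 -0.006] gap 0.006 J [ -9.5  32.6 102.8  -0.   44.6 -13.2]
```

{"api": "jog_arm", "payload": {
  "linear": [
    [0, -0.5, 0],
    [0, -1.5, 0],
    [0, -4.0, 0],
    [0, -4.0, 0],
    [1.0, -4.0, -2.0],
    [1.0, -3.5, -2.0],
    [1.0, -3.5, -2.0],
    [1.0, -3.5, -2.0],
    [0.8, -3.0, -0.9],
    [0, 0, 0]
  ],
  "rot": [
    [0, 0, 0],
    [0, 0, 0],
    [0, 0, 0],
    [0, 0, 0],
    [0, 0, 0],
    [0, 0, 0],
    [0, 0, 0],
    [0, 0, 0],
    [0, 0, 0],
    [0, 0, 0]
  ]
}}

```text
time: 21.47
eef_pos: [0.6021, -0.1457, 0.332]
orientation: [-89.5, -0.2, -86.4]
wrist_force: [0.7, -0.1, 0.6]
finger_gap: 0.008
```

```bash
python3 -c "
from h import *
st()
c=capture('wrist'); np.save('wrist8.npy',c,allow_pickle=True)
cv2.imwrite('pics/w8z.png',cv2.resize(cv2.cvtColor(c['img'][0:260,80:480],cv2.COLOR_RGB2BGR),None,fx=2,fy=2,interpolation=cv2.INTER_CUBIC))
c=capture('side'); save(c,'side8')
cv2.imwrite('pics/side8z.png',cv2.resize(cv2.cvtColor(c['img'][130:250,195:355],cv2.COLOR_RGB2BGR),None,fx=5,fy=5,interpolation=cv2.INTER_CUBIC))
c=capture('scene'); save(c,'scene8')
"
```

```text
t 21.47 tcp [ 0.6021 -0.1457  0.332 ] ori [-89.54  -0.18 -86.4 ] F [ 0.68 -0.07  0.64] M [ 0.006 -0.158 -0.014] gap 0.008 J [-15.8   7.5 104.4  -0.   67.6 -19.3]
```

View pics/w8z.png

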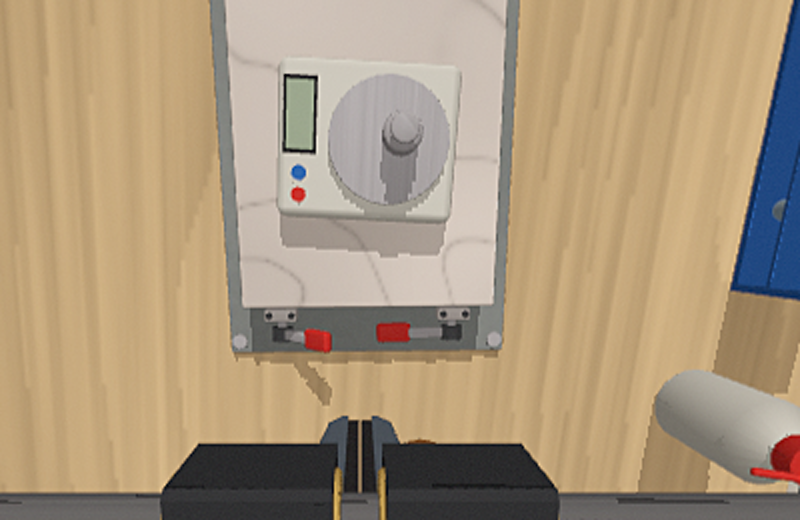

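View pics/side8z.png

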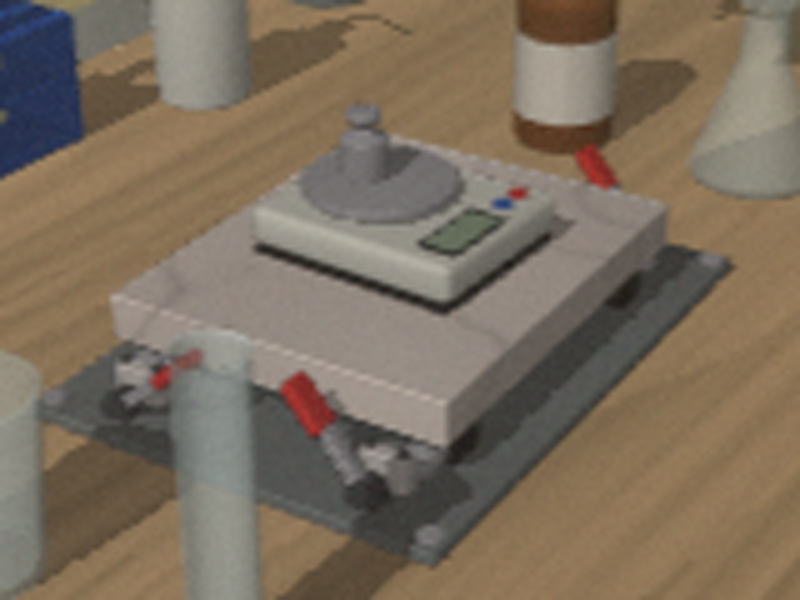

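View pics/scene8.png

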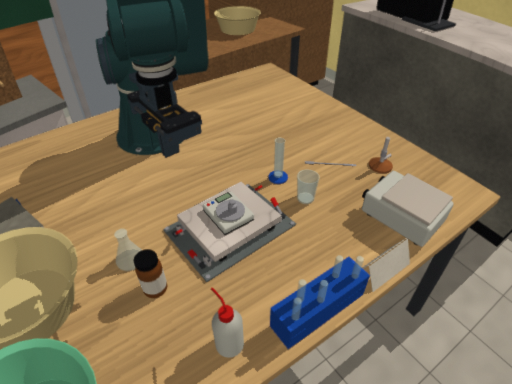

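```bash
python3 -c "
from h import *
c=np.load('wrist8.npy',allow_pickle=True).item()
def px(p): return (np.array(p)+.5)/2-.5+[80,0]
p=np.array([.6022,-.012]);R=np.array([[.9978,-.0664],[.0664,.9978]])
for nm,q,z in [('slab NR',(242,306),.055),('slab FR',(494,305),.055),('base NR',(232,351),.008),('base FR',(502,351),.008),('padFR',(393,332),.017),('padNR',(318,340),.048)]:
    w=onz(c,px(q),z)[0]; print(nm,w.round(4),'base frame',(R.T@(w[:2]-p)).round(4))
a=cv2.imread('pics/scene7z.png');
i8=cv2.imread('pics/scene8.png')[170:290,150:310]; b=cv2.resize(i8,None,fx=5,fy=5,interpolation=cv2.INTER_CUBIC)
cv2.imwrite('pics/cmp.png',np.hstack([cv2.resize(x[360:540,150:350],None,fx=2,fy=2) for x in (a,b)]))
# slab/balance shift: side0 vs side8, subpixel
s0=cv2.imread('pics/side0.png',0)[135:230,210:335].astype(np.float32); s8=cv2.imread('pics/side8.png',0)[135:230,210:335].astype(np.float32)
print(cv2.phaseCorrelate(s0,s8))
s0=cv2.imread('pics/scene0.png',0)[180:262,175:285].astype(np.float32); s8=cv2.imread('pics/scene8.png',0)[180:262,175:285].astype(np.float32)
print(cv2.phaseCorrelate(s0,s8))
"
```

```text
slab NR [ 0.5149 -0.132   0.055 ] base frame [-0.095  -0.1139]
slab FR [ 0.7049 -0.1198  0.055 ] base frame [ 0.0953 -0.1143]
base NR [ 0.4984 -0.1764  0.008 ] base frame [-0.1145 -0.1572]
base FR [ 0.7276 -0.1627  0.008 ] base frame [ 0.1152 -0.1587]
padFR [ 0.633  -0.1506  0.017 ] base frame [ 0.0215 -0.1404]
padNR [ 0.5729 -0.1557  0.048 ] base frame [-0.0388 -0.1414]
((0.48508096855483274, -0.015384546058321291), 0.9661518708467484)
((-0.005036291816281846, -0.01882101466465258), 0.9839204986669399)
```

View pics/cmp.png

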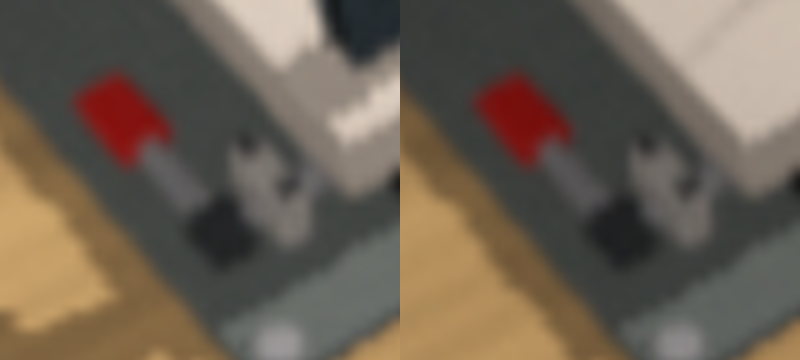

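```bash
python3 -c "
from h import *
g=lambda n,b: cv2.imread('pics/%s.png'%n,0)[b[0]:b[1],b[2]:b[3]].astype(np.float32)
for b in [(135,250,200,345),(190,330,0,200),(140,200,210,330)]:
    print(cv2.phaseCorrelate(g('side0',b),g('side8',b)), np.abs(g('side0',b)-g('side8',b)).mean())
st(); print(sign_off()); st()
"
```

```text
((-0.06532751730945563, 0.0011584642117909993), 0.9771576741006639) 2.0771813
((0.0009356552753274627, -0.03554075496779774), 1.0101417897144953) 1.9446785
((-0.0780400821103413, -0.016264589642467797), 0.9368816135989295) 2.18625
t 21.62 tcp [ 0.6013 -0.1439  0.3245] ori [-89.98  -0.   -86.35] F [-0.02 -0.78 -0.43] M [-0.006 -0.063  0.   ] gap 0.007 J [-15.6   7.9 104.7   0.   67.4 -19.3]
the job is handed in; nothing more can be done
None
the job is handed in; nothing more can be done
```

The loose corner is the far right one. Its shim lever now lies flat, and the corner no longer gives; I handed the job in at 21.6 s.

- **Finding the corner:** I pressed the near right corner first and it stayed firm, with no sinking at 8 N or 29 N. That 29 N was firmer than I intended. I then pressed the far right corner, which sank about 3.2 mm at 6–7 N and then bottomed out, reading 19 N. I did not test the other two corners, since the loose one had been found.
- **Lever:** I pressed the far right lever straight down until it hit its stop at 16.9 mm with 15 N on it; 17 mm is flat. I felt no resistance on the way down until about 17 mm, so it seems to have swung ahead of the fingers. Pictures taken before and after the final press show it lying flat and unmoved.
- **Check press:** On the same corner at 20.4 N, the fingertips stopped at 54.3 mm, against 52.0 mm before. From first touch it settled about 0.5–0.9 mm, so it is a little springier than the near right corner, but the 3 mm rock is gone.
- **Final state:** The other three levers are up, and the slab, balance, weight and glassware have not visibly moved. One image comparison from the side camera suggested a half-pixel shift; repeating it on larger areas, and the scene camera, showed less than 0.1 pixel. The arm finished about 27 cm above the slab, touching nothing.

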